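Load the microscope lamp's power pack and switch it on

ROBOT

A 6-joint arm with a two-finger parallel gripper is mounted at the origin on the work surface. World frame = base frame: x ahead of the robot, y to its left, z up, the work surface at z = 0. Lengths are in m, angles in degrees, forces in N, time in s.
With the tool pointing down it reaches from about 0.4 to 0.825 m from the base axis. Payload 7 kg.
Tool frame: the origin (TCP) lies on the centre line of the jaws, within the pads' length; the fingertips stand 11 mm ahead of it and the grasp point (between the pads) lies 8 mm behind it; z points along the fingers, y is the line along which they close (so a half turn about z gives the same grasp; the last joint's range is limited). The gripper opens to 88 mm and grips with 3 to 60 N. Pads are 19 mm wide; open, the fingers measure 130 mm over their backs; the gripper's body (78 mm by 193 mm) begins 47 mm behind the grasp point.
Start: joints at [16.507, 20.546, 0.682, 0, -70.136, -16.507], TCP at [0.675, -0, 0.238] pointing down, gripper open.
Joint ranges: [-176.03, 176.03], [-82.01, 121.73], [-58.28, 71.71], [-173.87, 95.51], [-174.79, -0.11], [-173.66, 173.66]. Speed limits (degrees/s): [136.94, 136.94, 172.46, 180, 180, 180].

INTERFACE

Orientations are given as [roll, pitch, yaw] about the fixed x, y, z axes, in that order (R = Rz(yaw) Ry(pitch) Rx(roll)).
In Python, from plant import r, capture, camera_model, job gives the robot as it stands.
- The arm moves only by the tool drive_tool, never from a script. Its argument "increments" is a list that holds one entry, the list of rows, each a list of 5 numbers: the gripper's target within -1 to 1 (fully open at 1, half-way at 0, shut at -1), then the shift along the tool's x, y, z scaled (see below), then the turn about the tool's z scaled (see below). In form: [[[gripper, tx, ty, tz, roll], ...]]. A call has 1 to 5 rows; each row is the pose to reach, as a shift and turn from the pose commanded when the call began, along the tool's axes at that moment, turning the shorter way round; what a row does not reach only later rows make up. The controller multiplies each number of a shift by 120 mm and each number of a turn by 360 degrees. A row lasts 1/8 s, in which the tool goes at most 62.5 mm and 10.7 degrees, less where a joint would pass 70% of its speed; a pose out of reach is approached as far as the arm can. A call with a number of a shift or a turn outside -1 to 1 is refused whole. A call with a gripper value outside its range is refused whole. The fingers move at their own pace and stop on an object; "squeeze" is the grip in N (left out, the last holds). Time passes only in rows, so rows that repeat a pose let the fingers close. It gives the time, the measured TCP pose, the force, the opening and the grip force at its end, in the units of the state.
- r.get_state(): the state, without advancing time (a new reading comes with each control period).
- capture(name): name is "scene" or "side" or "wrist"; returns the picture (480x640x3 uint8, red, green, blue); there is no depth.
- camera_model(name): a dict with "camera_matrix" (3x3 intrinsics, pixels), "rvec" (rotation vector, rad) and "tvec" (3), from world to camera coordinates, as OpenCV has them. Camera axes: x right, y down, z forward; pixel columns grow to the right and rows downward; lengths in m; the calibration is good to about 2 mm. A picture is of the moment at which its call begins: read the wrist's pose just before it. camera_model takes no time and is no camera call; for the wrist camera it gives the pose at the moment of the call.
- job.close_job(): hands the job in; it is judged then, once.
The state is a dict: "time_s": time; "joints": joint angles; "qd": joint speeds; "joint_torque": joint torques, N m; "tcp_pos": TCP position; "eef_rot": TCP orientation; "contact_force": force on the tool from outside, world axes, zero at the start; "moment": the same for the moment, N m; "gripper_width": finger opening in m; "gripper_force": force on a finger pad.
Only numpy, scipy, OpenCV 4.12 (cv2) and the standard library are available. Lean on these libraries where they do the work, as an engineer would, in place of code of your own. Each camera call takes 0.05 s, during which the arm holds its last target. There are 200 camera calls.

TASK

The flat blue cell of the microscope lamp's power pack has been left half in, its tail in the bay and its nose end lying on top of the two orange lips. Push the cell back against the coil spring and bring its nose end down past the lips, so that it lies flat in the bay with its black tongue sprung forward under the lips; then slide the red switch all the way to its green dot. Leave the other things on the bench as they are.

Things in the scene. Friction and masses are not known exactly. Their poses are not given: they have to be found in the camera images.
- pack: white power pack fixed to the bench, block 160 x 145 x 30 tall (its x, y, z). Origin on the bench surface below the bay's centre line; x runs along the bay from spring to lips, y towards the switch, z up; block spans x -92..68, y -45..100. Heights are above the bench. White spring housing 80 wide, x -90..-68, 60 high. Beyond x = 68 the bench is clear
- bay (a point): centre of the bay's floor, 30 above the bench, at pack x = y = 0; axes as the pack's. Bay open on top, between grey side rails (inner faces y = +-34.5, tops 42 high, x -44..44). At the lip end a thumb notch 46 wide (y -23..23) is cut right through block, floor and lips from x = 35 outwards, down to the bench: a finger can enter it
- lip_edge (a point): point between the two orange retaining lips at the height of their tops, at pack x = 50 (their inner edges), y = 0; axes as the pack's. Lips at y 23..41 on both sides of the notch, tops 48.5 high (x 50..65), undersides 44.5; each overhangs the bay by 5 from its white nose wall (inner face x = 55)
- spring_plate (a point): middle of the face of the brass spring plate (50 wide, 31 to 57 high), at pack x = -42 when free; gives way up to 20 towards the pack's -x against the coil spring behind it: 3.5 N to start, 0.35 N more per mm
- cell: flat blue cell, copper band near its nose, 250 g: 100 x 66 x 24 thick; its last 8 at the nose are a black tongue only 12 thick, level with the underside. Origin at mid length, width and thickness; x towards the nose, z up. Starts nose up by about 0.21 rad, tail at the spring plate, resting on the lips. Seated: level, top 54 high, tongue under the lips
- cell_nose (a point): middle of the tongue's end face (66 x 12); starts near pack x = 60, 57 high; seated x = 55, 36 high. To pass the lips it must be pushed back to x 48 or less (about 8 N); friction then holds it up. A finger pressed on the end face in the notch and moved down drags it down; or press on the cell's top near the band with 5 to 14 N. Let go, it springs forward under the lips
- switch (a joint): slide switch, m: 0 = off end (red dot), 0.060 = fully on (green dot, lip end); needs about 2 N, stays where it is left
- switch_top (a point): centre of the top of the switch's red grip, about 74 above the bench; grip 20 long (pack's x) x 28 wide x 40 tall; it slides along the pack's +x to switch on, at pack y = 75, from x = -42 (off) to 18 (on); the track's top is 34 above the bench
- spare_cell_mid (a point): spare grey cell lying flat, 100 x 66 x 24 thick, point at its centre; a bystander
- slide_box_mid (a point): closed wooden slide box, 85 x 170 x 34 tall, point at its centre; a bystander
- screwdriver: screwdriver lying flat, 180 long; a bystander
- petri_dish_mid (a point): shut clear petri dish, 90 dia x 16 tall, point at its centre; a bystander
- oil_bottle_mid (a point): small amber immersion-oil bottle, 38 dia x 75 tall, point at its centre; a bystander
- eyepiece_mid (a point): black microscope eyepiece standing upright, 34 dia x 55 tall, point at its centre; a bystander
Mind the look-alikes: they are no part of the job. Several things have the shape of the pack; the one meant has the colours described above. Several things have the shape of the cell; the one meant has the colours described above.

How it is judged:
By the outcome, as a careful person would: the job done as asked, in the order asked, and still so for the second after the job is handed in, with the robot touching nothing.
It also fails if it takes over 42 s, if anything falls off the work surface, if the arm or the gripper's body presses on something with over 40 N, if the wrist force passes 120 N, or if a joint passes its speed limit or range.

## Working session

There is one attempt and no reset: what is moved stays moved. The work goes in short steps, Python scripts to look and compute and a tool call to move; the robot and the scene stay as the last step left them, time stands still between calls to the robot, and variables do not carry over. Pictures are saved under pics/ and viewed, at most 10 in all, crops included, and the job is handed in when it is done.

Besides the shell and the picture viewer there is one more tool, called after "Call:" as name(argument=value, ...), one argument or row to a line, values as JSON. drive_tool: Moves the arm, as the interface text tells. Its arguments: {"type":"object","properties":{"increments":{"type":"array"},"squeeze":{"type":"number"}},"required":["increments"]}

```bash
mkdir -p pics
python3 - <<'E'
from plant import r,capture,camera_model
import cv2
s=r.get_state();print(s)
for n in("scene","side"):
    im=capture(n);cv2.imwrite(f"pics/{n}0.png",im[...,::-1])
    m=camera_model(n);print(n,m)
E
```

```text
{'time_s': 0.0, 'joints': array([ 1.65066932e+01,  2.05928586e+01,  6.33568407e-01, -2.03107548e-02,
       -7.01382110e+01, -1.65090115e+01]), 'qd': array([0.06031587, 0.04369942, 0.04041892, 0.10405225, 0.1387606 ,
       0.05266261]), 'joint_torque': array([-8.00930356e-04, -5.82726967e+01,  2.93058443e+01,  6.99745238e+00,
        6.93249181e-03, -2.06530804e-04]), 'tcp_pos': array([ 6.74511943e-01, -3.16270437e-05,  2.36604473e-01]), 'eef_rot': array([ 1.79901092e+02, -9.40308207e-03, -9.00092270e+01]), 'contact_force': array([ 0.0796893 ,  0.45289415, -0.64111807]), 'moment': array([-0.03050827, -0.03349293, -0.03196231]), 'gripper_force': 0.0, 'gripper_width': 0.08787917841492923}
scene {'camera_matrix': array([[480.73087486,   0.        , 327.38408168],
       [  0.        , 480.73087486, 245.84511863],
       [  0.        ,   0.        ,   1.        ]]), 'rvec': array([ 1.36557155,  2.10326444, -0.97901337]), 'tvec': array([ 0.20634383, -0.24003774,  1.35465602])}
side {'camera_matrix': array([[575.34166034,   0.        , 320.97672871],
       [  0.        , 575.34166034, 232.86069873],
       [  0.        ,   0.        ,   1.        ]]), 'rvec': array([ 0.55689215, -2.77306131,  1.02305261]), 'tvec': array([0.45560331, 0.17477967, 1.33199154])}
```

View pics/scene0.png

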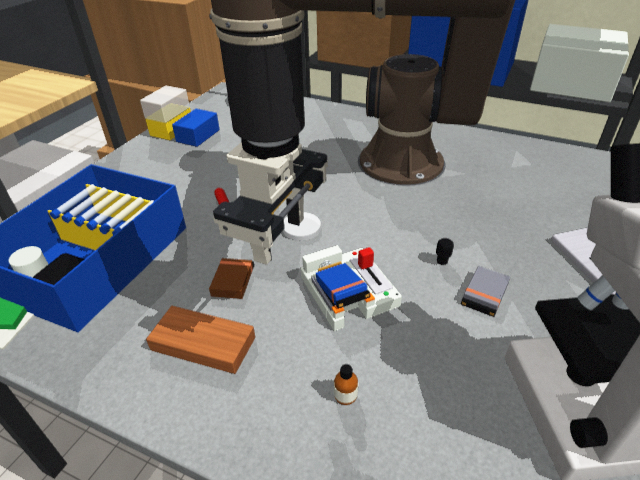

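View pics/side0.png

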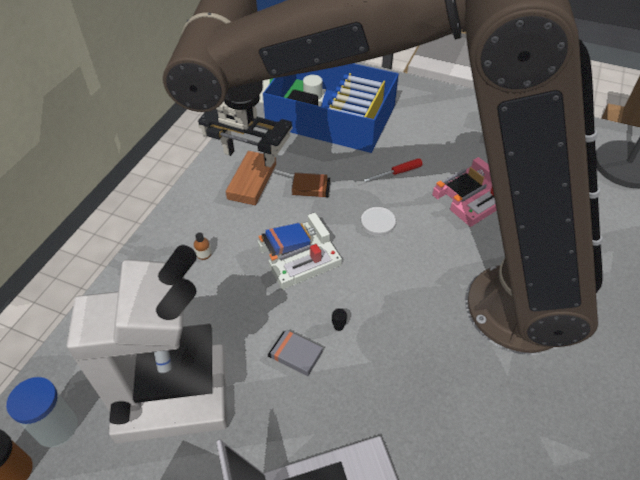

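The wanted pack is the white one with the blue cell: scene (342,285), side (290,240). The look-alikes are:
- **Packs:** the pink pack, side (468,187).
- **Cells:** the grey spare, scene (486,288), and the brown cell, scene (231,278).

The red switch is at scene (366,258). I'll check this in one crop and measure the features.

```bash
cat > h.py <<'E'
import numpy as np,cv2
from plant import r,capture,camera_model
def cam(n):
    m=camera_model(n);R=cv2.Rodrigues(np.array(m["rvec"]))[0];return m["camera_matrix"],R,np.array(m["tvec"])
def ray(c,uv):
    K,R,t=c;d=R.T@np.linalg.inv(K)@np.array([*uv,1.]);return -R.T@t,d
def onz(c,uv,z):
    o,d=ray(c,uv);return o+d*(z-o[2])/d[2]
def proj(c,p):
    K,R,t=c;q=K@(R@np.array(p)+t);return q[:2]/q[2]
def tri(c1,a,c2,b):
    A=np.zeros((3,3));v=np.zeros(3);L=[]
    for c,u in((c1,a),(c2,b)):
        o,d=ray(c,u);d/=np.linalg.norm(d);P=np.eye(3)-np.outer(d,d);A+=P;v+=P@o;L.append((P,o))
    x=np.linalg.solve(A,v);return x,[np.linalg.norm(P@(x-o)) for P,o in L]
def blobs(im,lo,hi,roi,mn=4):
    h=cv2.cvtColor(im,cv2.COLOR_RGB2HSV);m=cv2.inRange(h,lo,hi);k=np.zeros_like(m);x0,y0,x1,y1=roi;k[y0:y1,x0:x1]=m[y0:y1,x0:x1]
    n,l,st,ce=cv2.connectedComponentsWithStats(k)
    return [(ce[i].round(1),st[i].tolist()) for i in range(1,n) if st[i][4]>=mn]
E
python3 - <<'E'
from h import *
a=cv2.imread("pics/scene0.png")[...,::-1].copy();b=cv2.imread("pics/side0.png")[...,::-1].copy()
R={"scene":(a,(290,235,410,335)),"side":(b,(250,205,350,290))}
out=[]
for n,(im,roi) in R.items():
    for c,lo,hi in(("green",(45,90,60),(80,255,255)),("orange",(5,150,120),(18,255,255)),("red",(0,170,80),(4,255,255)),("blue",(100,120,60),(125,255,255)),("red2",(172,150,80),(180,255,255))):
        print(n,c,blobs(im,lo,hi,roi))
    x0,y0,x1,y1=roi;out.append(cv2.resize(im[y0:y1,x0:x1],(400,(y1-y0)*400//(x1-x0)),interpolation=cv2.INTER_CUBIC))
h=max(o.shape[0] for o in out);out=[cv2.copyMakeBorder(o,0,h-o.shape[0],0,0,0) for o in out]
cv2.imwrite("pics/crop1.png",np.hstack(out)[...,::-1])
E
```

```text
scene green [(array([385.8, 293.1]), [384, 291, 5, 5, 16])]
scene orange [(array([336.3, 264.2]), [334, 263, 5, 3, 6]), (array([327.6, 266.8]), [325, 266, 7, 3, 10]), (array([346.2, 286.7]), [332, 281, 31, 13, 46]), (array([369.6, 297.9]), [365, 293, 10, 9, 40]), (array([340.4, 304.8]), [339, 303, 4, 4, 8]), (array([336.9, 309.1]), [332, 306, 12, 7, 57])]
scene red [(array([365.5, 257.8]), [358, 248, 16, 21, 257]), (array([354.3, 253.1]), [353, 252, 4, 3, 9])]
scene blue [(array([335.8, 277.4]), [316, 263, 45, 36, 804]), (array([349.6, 291.7]), [334, 283, 33, 21, 297])]
scene red2 []
side green [(array([283.9, 271.9]), [283, 271, 3, 3, 8])]
side orange [(array([260.7, 238. ]), [259, 236, 4, 5, 12]), (array([273.2, 257. ]), [270, 255, 7, 5, 19])]
side red [(array([314.8, 247.4]), [311, 245, 8, 6, 31])]
side blue [(array([292. , 236.1]), [274, 223, 36, 27, 628]), (array([271.6, 239.4]), [266, 230, 13, 21, 106])]
side red2 []
```

View pics/crop1.png

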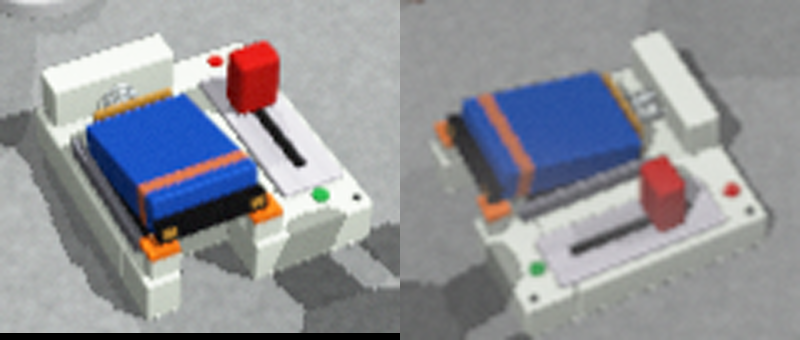

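The crop shows the right pack. The blue cell's nose rests on the orange lips at crop (160,248) and (267,210). The red switch is at the off end, and the green dot is at the lip end.

Run:
```python
from h import *
S=cam("scene");D=cam("side")
g=tri(S,(385.8,293.1),D,(283.9,271.9));rd=tri(S,(354.3,253.1),D,(333,252.5));print(g,rd,np.linalg.norm(g[0]-rd[0]))
for n,a in(("g",(385.8,293.1)),("r",(354.3,253.1))): print(n,onz(S,a,.03))
print("D",onz(D,(283.9,271.9),.03),onz(D,(333,252.5),.03))
L=onz(S,(338,309.4),.0485);Rr=onz(S,(370,298),.0485);print("lips",L,Rr,np.linalg.norm(L-Rr))
L2=onz(D,(260.7,238),.0485);R2=onz(D,(273.2,257),.0485);print("lipsD",L2,R2)
print("corner",onz(S,(401.6,296),.03))
d=g[0]-rd[0];print("yaw",np.degrees(np.arctan2(d[1],d[0])))
d=Rr-L;print("yaw lips",np.degrees(np.arctan2(d[1],d[0]))-90)
W=cam("wrist");print("wristcam",-W[1].T@W[2],W[1][2],W[0][0,0])
```

```text
(array([0.53292515, 0.13638861, 0.03043568]), [np.float64(0.0018212440664298053), np.float64(0.001821244066429839)]) (array([0.44788469, 0.03695662, 0.02954803]), [np.float64(0.0021778478007134497), np.float64(0.0021778478007134674)]) 0.13084108372495218
g [0.53378364 0.13803428 0.03      ]
r [0.45008736 0.03938018 0.03      ]
D [0.53290279 0.13400951 0.03      ] [0.4476373  0.03463963 0.03      ]
lips [0.62431144 0.07713913 0.0485    ] [0.57473595 0.12011732 0.0485    ] 0.06561138771098429
lipsD [0.62210396 0.07479008 0.0485    ] [0.56835933 0.11608597 0.0485    ]
corner [0.52894295 0.16806435 0.03      ]
yaw 49.46086554469437
yaw lips 49.077196331219
wristcam [ 0.67423812 -0.07552456  0.38355101] [-0.00119387  0.27134553 -0.96248126] 335.0633744768642
```

Call:
drive_tool(
  increments=[
    [[-1,-0.99,0.48,0,-0.137],[-1,-0.99,0.48,0,-0.137],[-1,-0.99,0.48,0,-0.137],[-1,-0.99,0.48,0,-0.137],[-1,-0.99,0.48,0,-0.137]],
  ],
  squeeze=20,
)

```text
time_s: 0.72
tcp_pos: [0.6169, 0.1192, 0.2372]
eef_rot: [180.0, 0.0, -40.4]
contact_force: [0.5, -0.1, -0.3]
gripper_width: 0.043
gripper_force: 0.0
```

Call:
drive_tool(
  increments=[
    [[-1,0,0,0,0],[-1,0,0,0,0]],
  ],
)

```text
time_s: 0.98
tcp_pos: [0.6173, 0.1187, 0.2373]
eef_rot: [180.0, 0.0, -40.8]
contact_force: [-0.2, 0.3, -0.6]
gripper_width: 0.0229
gripper_force: 0.0
```

Run:
```python
from h import *
s=r.get_state();print(s["time_s"],s["tcp_pos"],s["eef_rot"],s["gripper_width"],s["contact_force"])
W=cam("wrist");im=capture("wrist");cv2.imwrite("pics/w1.png",im[...,::-1])
np.savez("w1.npz",K=W[0],R=W[1],t=W[2])
```

```text
0.975 [0.61727854 0.11867995 0.23732244] [ 1.79978301e+02  1.32884374e-02 -4.08338020e+01] 0.022874721310315867 [-0.24385557  0.26772754 -0.62786889]
```

View pics/w1.png

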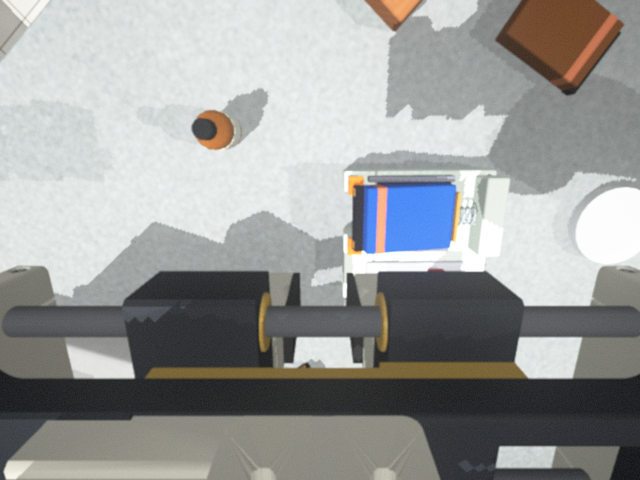

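The wrist view shows the pack almost aligned with the image. The orange lips are near (355,186) and (350,246), the copper band is at column 381, and the bottle at (212,130) is well clear. I'll measure from the lips and the cell outline.

Run:
```python
from h import *
f=np.load("w1.npz");W=(f["K"],f["R"],f["t"])
im=cv2.imread("pics/w1.png")[...,::-1].copy()
O=np.array([.558,.051]);a=np.radians(49.3);U=np.array([np.cos(a),np.sin(a)]);V=np.array([-U[1],U[0]])
pk=lambda p:(np.array([(p[:2]-O)@U,(p[:2]-O)@V])*1e3).round(1)
for c,st in blobs(im,(5,120,120),(20,255,255),(335,165,475,260)):
    x,y,w,h,A=st
    print(c,st,"z48.5: cen",pk(onz(W,c,.0485)),"corners",pk(onz(W,(x-.5,y-.5),.0485)),pk(onz(W,(x+w-.5,y+h-.5),.0485)))
h=cv2.cvtColor(im,cv2.COLOR_RGB2HSV);m=cv2.inRange(h,(100,120,40),(130,255,255));m[:165]=0;m[260:]=0
cs=max(cv2.findContours(m,0,2)[0],key=cv2.contourArea);rr=cv2.minAreaRect(cs);b=cv2.boxPoints(rr);print(rr,[pk(onz(W,q,.064)) for q in b])
# black tongue row profile
for y in(205,215,225):print(im[y,343:372].sum(1).tolist())
```

```text
[354.1 184.4] [349, 177, 14, 19, 148] z48.5: cen [ 56.5 -33.8] corners [ 62.2 -41.6] [ 47.8 -22.6]
[382.  187.9] [379, 187, 7, 3, 16] z48.5: cen [ 28.5 -30.2] corners [ 32.1 -31.6] [ 24.9 -28.6]
[456.2 207.4] [455, 193, 4, 31, 37] z48.5: cen [-47.8 -10.2] corners [-44.5 -25.4] [-52.    6.6]
[453.6 232.1] [453, 225, 2, 15, 16] z48.5: cen [-47.9  15.8] corners [-45.9   7.7] [-49.6  23.8]
[351.6 245.6] [348, 238, 13, 16, 83] z48.5: cen [57.7 30.1] corners [62.1 21.3] [48.1 38.9]
((420.0, 217.0), (68.0, 70.0), 90.0) [array([ 28.6, -36.9]), array([-38. , -36.7]), array([-45. ,  31.3]), array([25.4, 31.1])]
[665, 663, 659, 667, 660, 658, 652, 652, 630, 480, 286, 205, 215, 215, 229, 210, 217, 217, 206, 215, 270, 336, 368, 365, 412, 446, 467, 468, 464]
[654, 652, 660, 664, 670, 679, 679, 682, 659, 483, 278, 204, 210, 216, 218, 229, 217, 223, 220, 233, 306, 362, 372, 382, 421, 452, 472, 464, 471]
[663, 663, 608, 522, 473, 460, 448, 449, 395, 309, 237, 219, 218, 226, 229, 231, 230, 227, 219, 248, 332, 370, 375, 398, 440, 461, 474, 477, 466]
```

Call:
drive_tool(
  increments=[
    [[-1,0,0,0.76,0],[-1,0,0,0.76,0]],
  ],
)

```text
time_s: 1.27
tcp_pos: [0.6158, 0.1181, 0.1434]
eef_rot: [179.8, 0.1, -40.8]
contact_force: [-0.5, 0.0, 0.6]
gripper_width: 0.0018
gripper_force: 0.0
```

Call:
drive_tool(
  increments=[
    [[-1,0,0,0.76,0],[-1,0,0,0.76,0],[-1,0,0,0.76,0]],
  ],
)

```text
time_s: 1.65
tcp_pos: [0.6158, 0.1179, 0.0527]
eef_rot: [179.7, 0.1, -40.8]
contact_force: [0.4, 0.1, 0.2]
gripper_width: 0.0005
gripper_force: 0.0
```

Call:
drive_tool(
  increments=[
    [[-1,0,0.03,0,0],[-1,0,0.06,0,0],[-1,0,0.06,0,0]],
  ],
)

```text
time_s: 2.02
tcp_pos: [0.6131, 0.1133, 0.0567]
eef_rot: [-179.9, -0.0, -40.7]
contact_force: [0.5, -1.2, -0.5]
gripper_width: 0.0006
gripper_force: 0.0
```

Call:
drive_tool(
  increments=[
    [[-1,0,0.03,0,0],[-1,0,0.06,0,0],[-1,0,0.06,0,0]],
  ],
)

```text
time_s: 2.4
tcp_pos: [0.6082, 0.1079, 0.0554]
eef_rot: [-180.0, -0.0, -40.7]
contact_force: [0.1, 1.4, 0.2]
gripper_width: 0.0007
gripper_force: 0.5
```

Run:
```python
from h import *
a=capture("scene");b=capture("side");s=r.get_state();print(s["tcp_pos"],s["contact_force"])
A=cv2.resize(a[235:335,290:410],(400,333),interpolation=2);B=cv2.resize(b[205:290,250:350],(400,340),interpolation=2)[:333]
cv2.imwrite("pics/c2.png",np.hstack([A,B])[...,::-1])
```

```text
[0.6081458  0.10795975 0.05529408] [0.84514638 0.98619052 0.89686616]
```

View pics/c2.png

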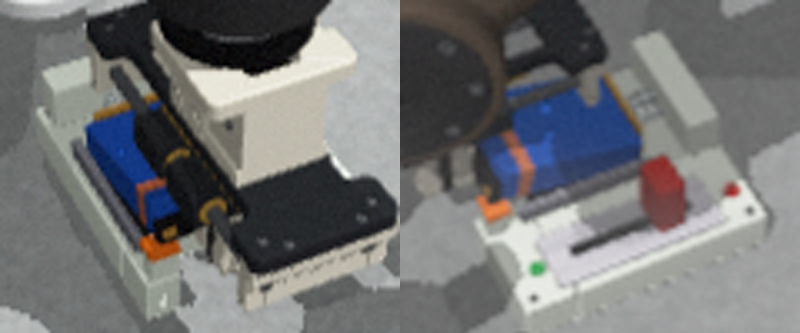

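The fingertip is in the notch at the nose, and contact is just starting. Next I push back in small steps.

Call:
drive_tool(
  increments=[
    [[-1,0,0.02,0,0],[-1,0,0.04,0,0],[-1,0,0.04,0,0]],
  ],
)

```text
time_s: 2.88
tcp_pos: [0.6059, 0.105, 0.0555]
eef_rot: [-179.9, -0.0, -40.7]
contact_force: [3.7, 4.3, -0.9]
gripper_width: 0.0005
gripper_force: 2.6
```

Call:
drive_tool(
  increments=[
    [[-1,0,0.02,0,0],[-1,0,0.04,0,0],[-1,0,0.04,0,0]],
  ],
)

```text
time_s: 3.25
tcp_pos: [0.6032, 0.1017, 0.0557]
eef_rot: [-179.8, -0.1, -40.6]
contact_force: [3.2, 4.9, -1.4]
gripper_width: 0.0003
gripper_force: 3.2
```

Call:
drive_tool(
  increments=[
    [[-1,0,0.03,0,0],[-1,0,0.06,0,0],[-1,0,0.06,0,0],[-1,0,0.06,0,0]],
  ],
)

```text
time_s: 3.75
tcp_pos: [0.599, 0.0967, 0.0558]
eef_rot: [-179.8, -0.1, -40.6]
contact_force: [4.5, 5.4, -2.2]
gripper_width: 0.0003
gripper_force: 3.9
```

Run:
```python
from h import *
a=capture("scene");b=capture("side");w=capture("wrist");W=cam("wrist");s=r.get_state();print(s["tcp_pos"],s["contact_force"])
A=cv2.resize(a[235:335,290:410],(400,333),interpolation=2);B=cv2.resize(b[205:290,250:350],(400,340),interpolation=2)[:333]
C=cv2.resize(w[60:300,200:560],(360,240))
C=cv2.copyMakeBorder(C,0,0,0,440,0)
cv2.imwrite("pics/c3.png",np.vstack([np.hstack([A,B]),C])[...,::-1])
```

```text
[0.59908592 0.09673632 0.0558049 ] [ 4.93371163  6.35505044 -1.27703218]
```

View pics/c3.png

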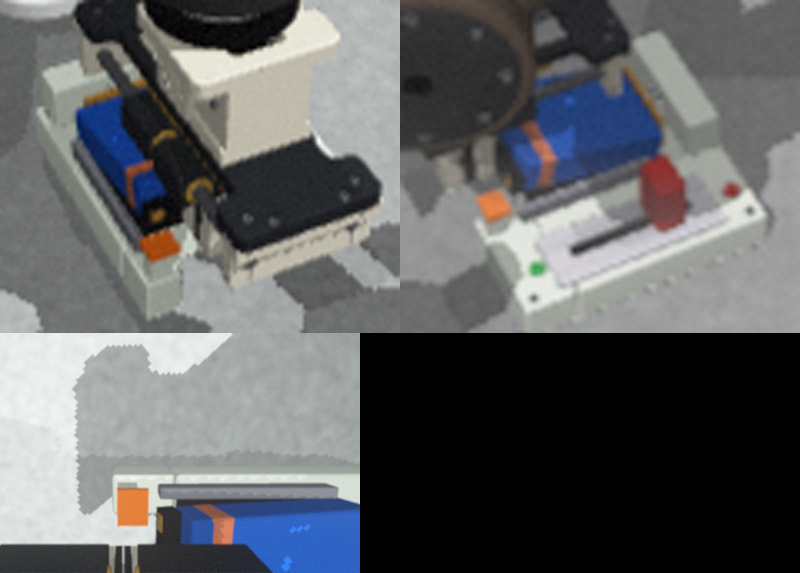

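The nose is now behind the lip edge (wrist crop: nose column 157, lip edge column 148), at about 8 N. Next I drag it down.

Call:
drive_tool(
  increments=[
    [[-1,0,0,0.04,0],[-1,0,0,0.08,0],[-1,0,0,0.12,0],[-1,0,0,0.12,0]],
  ],
)

```text
time_s: 4.4
tcp_pos: [0.5997, 0.0973, 0.0412]
eef_rot: [-179.7, -0.1, -40.6]
contact_force: [5.2, 7.7, -2.2]
gripper_width: 0.0003
gripper_force: 5.0
```

Call:
drive_tool(
  increments=[
    [[-1,0,0,0.04,0],[-1,0,0,0.08,0],[-1,0,0,0.1,0],[-1,0,0,0.1,0]],
  ],
)

```text
time_s: 4.9
tcp_pos: [0.6007, 0.0973, 0.0307]
eef_rot: [-179.6, -0.2, -40.6]
contact_force: [5.9, 6.4, 5.2]
gripper_width: 0.0003
gripper_force: 4.7
```

Run:
```python
from h import *
a=capture("scene");b=capture("side");w=capture("wrist");s=r.get_state();print(s["tcp_pos"],s["contact_force"])
A=cv2.resize(a[235:335,290:410],(400,333),interpolation=2);B=cv2.resize(b[205:290,250:350],(400,340),interpolation=2)[:333]
C=cv2.copyMakeBorder(w[60:300,200:560],0,0,0,440,0)
cv2.imwrite("pics/c4.png",np.vstack([np.hstack([A,B]),C])[...,::-1])
```

```text
[0.60066786 0.09728637 0.03071069] [5.40622551 6.51079996 4.28595717]
```

View pics/c4.png

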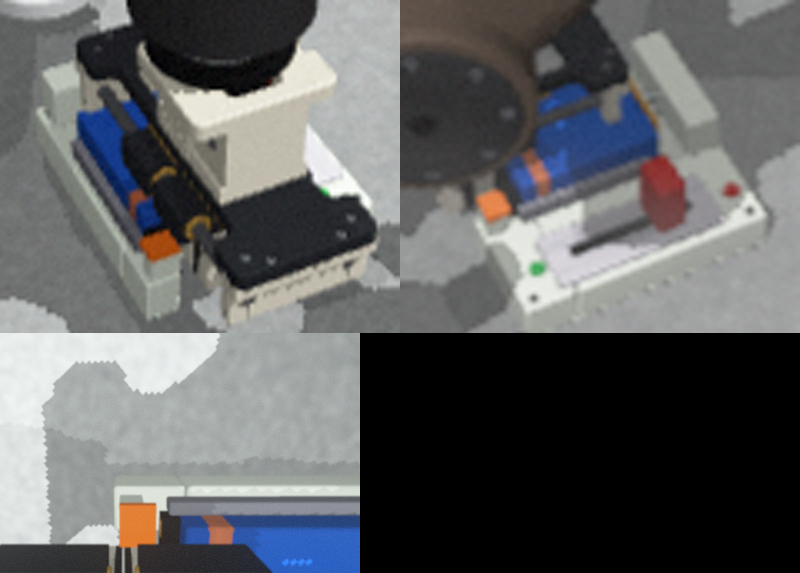

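The cell is down: its top is level with the rail, and the vertical force has reversed as it bottomed out. I'll back the finger out and let it spring forward.

Call:
drive_tool(
  increments=[
    [[-1,0,-0.04,0,0],[-1,0,-0.08,0,0],[-1,0,-0.12,0,0],[-1,0,-0.2,0,0],[-1,0,-0.3,0,0]],
  ],
)

```text
time_s: 5.68
tcp_pos: [0.6205, 0.1226, 0.0284]
eef_rot: [179.9, 0.0, -40.7]
contact_force: [0.9, 0.3, 0.9]
gripper_width: 0.0002
gripper_force: 0.0
```

Call:
drive_tool(
  increments=[
    [[-1,0,0,-0.4,0],[-1,0,0,-0.9,0],[-1,0,0,-0.98,0],[-1,0,0,-0.98,0]],
  ],
)

```text
time_s: 6.18
tcp_pos: [0.6209, 0.1229, 0.147]
eef_rot: [-179.9, -0.0, -40.7]
contact_force: [-0.4, -0.7, 0.7]
gripper_width: 0.0007
gripper_force: 0.0
```

Run:
```python
from h import *
s=r.get_state();W=cam("wrist");a=capture("scene");b=capture("side");w=capture("wrist");print(s["tcp_pos"],s["contact_force"])
B=cv2.resize(b[205:290,250:350],(320,272),interpolation=2)
C=cv2.resize(w[100:290,280:560],(480,326),interpolation=2)
cv2.imwrite("pics/w5.png",w[...,::-1])
A=cv2.resize(a[235:335,290:410],(320,272),interpolation=2)
L=np.vstack([A,B]);cv2.imwrite("pics/c5.png",np.hstack([L,cv2.copyMakeBorder(C,0,544-326,0,0,0)])[...,::-1])
O=np.array([.557,.049]);q=np.radians(49.3);U=np.array([np.cos(q),np.sin(q)]);V=np.array([-U[1],U[0]])
pk=lambda p:(np.array([(p[:2]-O)@U,(p[:2]-O)@V])*1e3).round(1)
print("tcp",pk(s["tcp_pos"]))
for n,(im,roi,c) in {"s":(a,(290,235,410,335),cam("scene")),"d":(b,(250,205,350,290),cam("side")),"w":(w,(280,100,600,290),W)}.items():
    for z,lo,hi in((.0485,(5,120,120),(20,255,255)),(.054,(100,120,40),(130,255,255)),(.074,(0,170,80),(4,255,255))):
        for ce,st in blobs(im,lo,hi,roi,25):print(n,z,st,pk(onz(c,ce,z)),pk(onz(c,(st[0]-.5,st[1]-.5),z)),pk(onz(c,(st[0]+st[2]-.5,st[1]+st[3]-.5),z)))
```

```text
[0.62087544 0.12293901 0.14702842] [-0.43996533 -0.7411681   0.7119949 ]
tcp [97.7 -0.2]
s 0.0485 [318, 261, 22, 8, 27] [-50.2   4. ] [-70.7 -12.4] [-30.4  17.1]
s 0.0485 [331, 285, 32, 14, 85] [31.7  0.9] [  2.2 -17.9] [60.6 19.8]
s 0.0485 [363, 293, 12, 9, 71] [62.4 31.2] [47.1 27.1] [76.7 36.1]
s 0.0485 [332, 304, 12, 10, 80] [ 62.7 -32.4] [ 47.2 -37.1] [ 78.3 -28.1]
s 0.054 [315, 263, 46, 37, 952] [-2.1 -4.6] [-62.3 -22.6] [65.7 12.8]
s 0.054 [333, 288, 33, 18, 267] [51.5 -3.1] [ 15.9 -20.2] [82.6 14. ]
d 0.0485 [272, 233, 11, 18, 36] [31.2 -4.4] [ 31.4 -37. ] [30.4 26.9]
d 0.0485 [259, 234, 8, 8, 41] [ 57.4 -31.6] [ 61.3 -48.3] [ 53.7 -16. ]
d 0.0485 [270, 253, 8, 7, 41] [56.9 32.1] [60.7 18.7] [52.2 46.6]
d 0.054 [275, 223, 36, 29, 659] [-8.   3.7] [ 13.2 -59.2] [-26.5  63.7]
d 0.054 [267, 234, 13, 22, 89] [43.8  2.1] [ 45.2 -35. ] [44.5 41.8]
d 0.074 [311, 245, 9, 7, 43] [-33.3  73.2] [-28.9  59.1] [-38.5  87.5]
w 0.0485 [363, 188, 22, 26, 358] [ 57.6 -34.2] [ 66.8 -42.2] [ 49.7 -22.8]
w 0.0485 [404, 201, 10, 6, 50] [ 32.7 -30.6] [ 36.2 -32.6] [ 28.5 -28.1]
w 0.0485 [509, 212, 13, 64, 199] [-50.9  -0.6] [-42.6 -24.3] [-60.4  26.9]
w 0.054 [383, 197, 19, 75, 1118] [44.5 -8.1] [ 52.8 -36.4] [35.5 21.4]
w 0.054 [411, 196, 104, 88, 7942] [-8.5 -6.2] [ 32.7 -37.2] [-52.6  31.3]
```

View pics/c5.png

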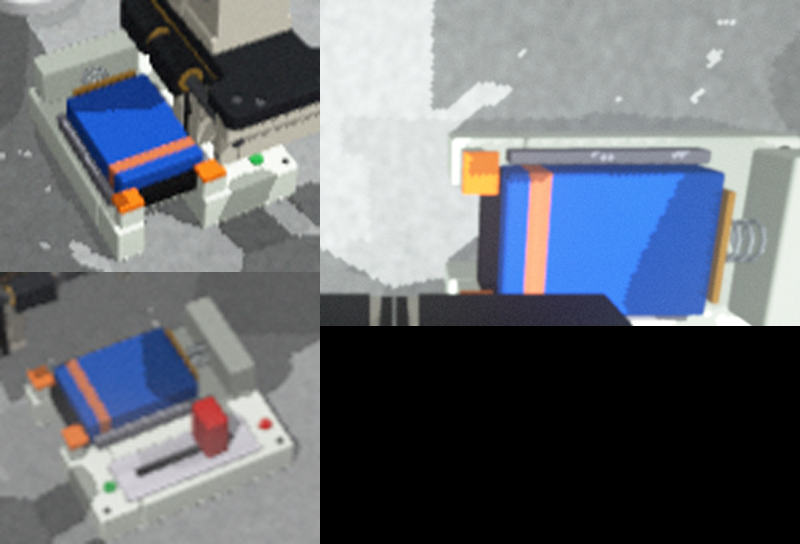

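The tongue is forward under both lips. A light press near the band will check that the cell is flat, with contact expected at TCP z ≈ 0.065.

Call:
drive_tool(
  increments=[
    [[-1,0,0.5,0,0],[-1,0,0.5,0,0],[-1,0,0.5,0.6,0],[-1,0,0.5,0.6,0],[-1,0,0.5,0.6,0]],
  ],
)

```text
time_s: 6.95
tcp_pos: [0.5813, 0.0768, 0.0738]
eef_rot: [179.8, 0.0, -40.6]
contact_force: [0.5, 0.5, 0.6]
gripper_width: 0.0006
gripper_force: 0.0
```

Call:
drive_tool(
  increments=[
    [[-1,0,0,0.02,0],[-1,0,0,0.04,0],[-1,0,0,0.06,0],[-1,0,0,0.06,0]],
  ],
)

```text
time_s: 7.45
tcp_pos: [0.5814, 0.0769, 0.0673]
eef_rot: [-180.0, -0.0, -40.7]
contact_force: [-0.9, 0.4, -0.8]
gripper_width: 0.0004
gripper_force: 0.0
```

Call:
drive_tool(
  increments=[
    [[-1,0,0,0.01,0],[-1,0,0,0.02,0],[-1,0,0,0.02,0]],
  ],
)

```text
time_s: 7.82
tcp_pos: [0.5815, 0.0769, 0.0654]
eef_rot: [-180.0, -0.0, -40.7]
contact_force: [-2.4, 0.5, 5.1]
gripper_width: 0.0002
gripper_force: 2.7
```

Contact came at TCP z = 0.0654, so the top is about 54 high and the cell is flat and seated. Now the switch: lift and move behind the grip at pack (-80, 75).

Call:
drive_tool(
  increments=[
    [[-1,0,0,-0.5,0],[-1,0,0,-0.6,0],[-1,0,0,-0.6,0]],
  ],
)

```text
time_s: 8.2
tcp_pos: [0.5819, 0.0772, 0.1378]
eef_rot: [-179.9, -0.1, -40.7]
contact_force: [0.4, -0.3, -0.8]
gripper_width: 0.0006
gripper_force: 0.0
```

Call:
drive_tool(
  increments=[
    [[-1,-0.63,0.97,0,0],[-1,-0.63,0.97,0,0],[-1,-0.63,0.97,0,0],[-1,-0.63,0.97,0,0],[-1,-0.63,0.97,0,0]],
  ],
)

```text
time_s: 8.82
tcp_pos: [0.4492, 0.0384, 0.1365]
eef_rot: [180.0, -0.0, -40.7]
contact_force: [0.5, 1.1, 0.2]
gripper_width: 0.0002
gripper_force: 0.0
```

Call:
drive_tool(
  increments=[
    [[-1,0,0,0.3,0],[-1,0,0,0.6,0],[-1,0,0,0.67,0],[-1,0,0,0.67,0],[-1,0,0,0.67,0]],
  ],
)

```text
time_s: 9.45
tcp_pos: [0.4493, 0.0384, 0.0573]
eef_rot: [-179.9, -0.0, -40.7]
contact_force: [-0.2, 0.0, -0.3]
gripper_width: 0.0005
gripper_force: 0.0
```

Call:
drive_tool(
  increments=[
    [[-1,0,-0.1,0,0],[-1,0,-0.2,0,0],[-1,0,-0.3,0,0],[-1,0,-0.4,0,0],[-1,0,-0.48,0,0]],
  ],
)

```text
time_s: 10.07
tcp_pos: [0.4862, 0.0823, 0.0563]
eef_rot: [180.0, 0.0, -40.7]
contact_force: [-0.2, -1.7, 1.5]
gripper_width: 0.0004
gripper_force: 1.0
```

Call:
drive_tool(
  increments=[
    [[-1,0,-0.02,0,0],[-1,0,-0.04,0,0],[-1,0,-0.06,0,0],[-1,0,-0.06,0,0]],
  ],
)

```text
time_s: 10.58
tcp_pos: [0.4904, 0.0871, 0.0563]
eef_rot: [180.0, 0.0, -40.7]
contact_force: [-1.4, 0.1, -0.5]
gripper_width: 0.0003
gripper_force: 0.3
```

Call:
drive_tool(
  increments=[
    [[-1,0,-0.01,0,0],[-1,0,-0.02,0,0],[-1,0,-0.03,0,0],[-1,0,-0.03,0,0]],
  ],
)

```text
time_s: 11.08
tcp_pos: [0.4928, 0.0899, 0.0563]
eef_rot: [-180.0, 0.0, -40.7]
contact_force: [-1.5, -1.1, -0.2]
gripper_width: 0.0002
gripper_force: 0.5
```

Call:
drive_tool(
  increments=[
    [[-1,0,-0.01,0,0],[-1,0,-0.02,0,0],[-1,0,-0.03,0,0],[-1,0,-0.03,0,0]],
  ],
)

```text
time_s: 11.58
tcp_pos: [0.4943, 0.0917, 0.0562]
eef_rot: [179.9, 0.0, -40.7]
contact_force: [-4.5, -4.3, 2.9]
gripper_width: 0.0004
gripper_force: 3.0
```

Call:
drive_tool(
  increments=[
    [[-1,0,-0.01,0,0],[-1,0,-0.02,0,0],[-1,0,-0.02,0,0]],
  ],
)

```text
time_s: 11.95
tcp_pos: [0.4944, 0.092, 0.0562]
eef_rot: [179.7, 0.1, -40.7]
contact_force: [-6.9, -10.3, 8.8]
gripper_width: 0.0004
gripper_force: 6.7
```

The switch is at its end stop: the force climbed to about 12 N with no further travel. I'll back off, lift and check.

Call:
drive_tool(
  increments=[
    [[-1,0,0.05,0,0],[-1,0,0.15,0,0],[-1,0,0.15,0,0]],
  ],
)

```text
time_s: 12.32
tcp_pos: [0.4846, 0.0804, 0.0565]
eef_rot: [-180.0, -0.0, -40.7]
contact_force: [1.0, 0.7, 0.5]
gripper_width: 0.0001
gripper_force: 0.0
```

Call:
drive_tool(
  increments=[
    [[-1,0,0,-0.5,0],[-1,0,0,-1,0],[-1,0,0.5,-1,0],[-1,0,0.5,-1,0],[-1,0,0.5,-1,0]],
  ],
)

```text
time_s: 12.95
tcp_pos: [0.4463, 0.0353, 0.1769]
eef_rot: [-179.9, -0.0, -40.7]
contact_force: [-1.0, 0.7, -1.0]
gripper_width: 0.0004
gripper_force: 0.0
```

Run:
```python
from h import *
s=r.get_state();a=capture("scene");b=capture("side");print(s["time_s"],s["tcp_pos"],s["contact_force"])
A=cv2.resize(a[235:335,290:410],(400,333),interpolation=2);B=cv2.resize(b[205:290,250:350],(400,340),interpolation=2)[:333]
cv2.imwrite("pics/c6.png",np.hstack([A,B])[...,::-1])
```

```text
12.95 [0.44626463 0.03532411 0.17687006] [-0.97910163  0.7426062  -1.03387726]
```

View pics/c6.png

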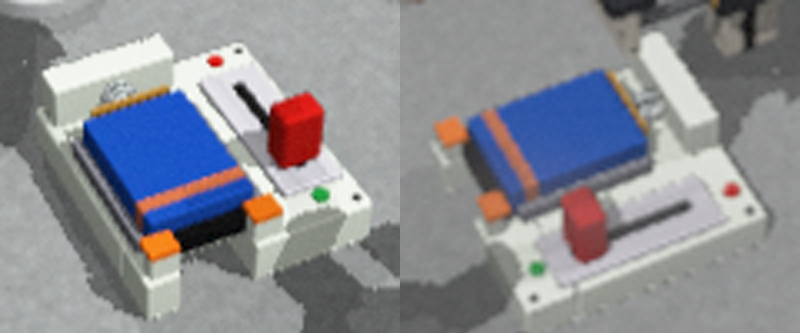

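The cell is flat with its tongue under both lips. The red switch is at the green-dot end, and the arm is clear.

```bash
python3 -c "
from plant import job
print(job.close_job())"
```

```text
the job is handed in; nothing more can be done
None
```

The blue cell is seated flat with its tongue sprung forward under the lips, the switch is hard against its stop at the green dot, and the job was handed in at about 13 s; the grader gave no verdict.

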